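# Stand the tipped paint bottle back in its row

### The job

One square paint bottle has tipped over and lies on the craft table. Pick it up and stand it upright, cap up, on the empty pad between the two bottles that still stand on the wooden board, roughly in the middle of the pad, and let go of it. Leave the two standing bottles where they are.

Things in the scene. Friction and masses are not known exactly. Their poses are not given: they have to be found in the camera images.
- tipped_bottle: paint bottle lying on a flat side on the table, cap roughly to the robot's left, 0.12-0.22 kg: square body 44 x 44 mm, 80 mm long, paper label, short shoulder, round white cap 28 mm across and 22 mm long; 110 mm over all. Origin: centre of its foot's underside, 22 mm above the table as it lies. z runs from foot to cap, x and y square to the flat sides. Centre of mass about 45 mm from the foot
- gap: empty cork pad, 62 mm square, flush on the board between the standing bottles. Origin: its centre on the board's top, 8 mm above the table. z up, y along the row to the left neighbour, x away from the robot. The board is 90 mm deep, rimless, fixed; a fixed jar of brushes, 68 mm across and 190 mm high with them, stands on it 200 mm to +y of the pad
- left_neighbour: an upright paint bottle of the same shape and size as the tipped one, standing loose on the board about 110 mm from the empty pad, on its +y side. Origin: centre of its underside, z up
- right_neighbour: an upright paint bottle of the same shape and size as the tipped one, standing loose on the board about 110 mm from the empty pad, on its -y side. Origin: centre of its underside, z up
There are look-alikes about, which are no part of the job. Leave any yellow look-alike of the tipped_bottle alone.

How it is judged:
By the outcome, as a careful person would: the job done as asked, in the order asked, and still so for the second after the job is handed in, with the robot touching nothing.
It also fails if it takes over 38 s, if anything falls off the work surface, if the arm or the gripper's body presses on something with over 40 N, if the wrist force passes 120 N, or if a joint passes its speed limit or range.

### The arm

A 7-joint arm with a two-finger parallel gripper is mounted at the origin on the work surface. World frame = base frame: x ahead of the robot, y to its left, z up, the work surface at z = 0. Lengths are in m, angles in rad, forces in N, time in s.
With the tool pointing down it reaches from about 0.4 to 0.875 m from the base axis. Payload 4.4 kg.
Tool frame: the origin (TCP) lies at the very end of the fingers, on their centre line; the grasp point (between the pads) lies 19 mm behind it; z points along the fingers, y is the direction in which the jaws open and shut (so a half turn about z gives the same grasp; the last joint's range is limited). The gripper opens to 85 mm and grips with 20 to 120 N. Pads are 22 mm wide; open, the fingers measure 114 mm over their backs; the gripper's body (76 mm by 85 mm) begins 54 mm behind the grasp point. The pads swing forward as they close: fully open they stand 13 mm farther back than shut.
Start: joints at [-0.066, 0.628, 0.038, 1.517, -0.027, 0.996, -0.02], TCP at [0.65, 0, 0.231] pointing down, gripper open.
Joint ranges: [-3.06, 3.06], [-0.37, 2.12], [-1.25, 1.32], [0.18, 2.47], [-1.1, 4.24], [0.23, 1.98], [-2.94, 2.94]. Speed limits (rad/s): [2.57, 2.57, 3.14, 3.14, 3.14, 3.14, 3.14].

### API

Orientations are given as a rotation vector (axis times angle).
In Python, from cell import monitor, vision, ctrl, spotter gives the robot as it stands.
- The arm moves only by the tool step_arm, never from a script. Its argument "plan" is one flat list of numbers, 7 for each row, row after row: the shift along the world's x, y, z scaled (see below), then the turn, a rotation vector about the world's x, y, z scaled (see below), then the gripper command: -1 is shut, 1 is fully open, values between are in proportion. A call has 1 to 8 rows; each row shifts and turns the pose as measured when the row begins; what a row does not reach is not made up. The controller multiplies each number of a shift by 20 mm and each number of a turn by 4 degrees. A row lasts 1/12 s, in which the tool goes at most 41.7 mm and 7.16 degrees, less where a joint would pass 70% of its speed; a pose out of reach is approached as far as the arm can. A call with a number of a shift or a turn outside -1 to 1 is refused whole. A call with a gripper value outside its range is refused whole. The fingers move at their own pace and stop on an object; the grip force is fixed at half the most. Time passes only in rows, so rows that do not move let the fingers close. It gives the time, the measured TCP pose, the force and the opening at its end, in the units of the state.
- monitor.read_state(): the state, without advancing time (a new reading comes with each control period).
- vision.capture(name): name is "scene" or "side" or "wrist"; returns a dict with "img" (384x512x3 uint8, blue, green, red), "vertical_fov" (degrees; the focal length in pixels is half the picture's height over the tangent of half this angle, whatever the lens; pixels are square), "cx", "cy" (the principal point, pixels), "cam_to_world" (4x4, takes a point from camera to world coordinates). Camera axes: x right, y down, z forward; pixel columns grow to the right and rows downward; lengths in m; the calibration is good to about 2 mm. A picture is of the moment at which its call begins. There is no depth.
- ctrl.job_done(): hands the job in, once; it reports no verdict.
Trained networks look in a picture, given as the dict that the camera call returned (one of the last four; its "shot" number tells which), for a name from the list of things; names that differ only in an ending like _2 or _b are one class to them, and where a whole thing is asked for, a point or a joint stands for the part that bears it (a point fixed in the world has none). Each returns a list of dicts, best first, with "confidence" (0 to 1); they miss things now and then, are a little off and sometimes report something else, mostly with a low value. They report only what shows in the picture. A call takes as long as a camera call. They do not tell look-alikes from the thing itself.
- spotter.search_frame(target, picture): "point" ([x, y, z] in m, in world coordinates, good to about 4 mm: the middle of the surface that is visible of it).
- spotter.outline_of(target, picture): "region" (384x512 bool, what is visible of it).
- spotter.landmark_of(target, picture): "point" ([x, y, z] in m, in world coordinates, good to about 4 mm: a listed point, or the origin of a listed thing).
The state is a dict: "t": time; "qpos": joint angles; "qd": joint speeds; "joint_torque": joint torques, N m; "tcp_pos": TCP position; "orientation": TCP orientation; "wrist_force": force on the tool from outside, world axes, zero at the start; "ft_torque": the same for the moment, N m; "gripper_width": opening from 0.0 (shut) to 1.0 (fully open).
Only numpy, scipy, OpenCV 4.12 (cv2) and the standard library are available. Lean on these libraries where they do the work, as an engineer would, in place of code of your own. Each camera call takes 0.05 s, during which the arm holds its last target. There are 200 camera calls.

## Working session

There is one attempt and no reset: what is moved stays moved. The work goes in short steps, Python scripts to look and compute and a tool call to move; the robot and the scene stay as the last step left them, time stands still between calls to the robot, and variables do not carry over. Pictures are saved under pics/ and viewed, about 8 in all and at most 12, crops included, and the job is handed in when it is done.

Besides the shell and the picture viewer there is one more tool, called by a JSON object that holds its "op" and its "data", one argument or row to a line. step_arm: Moves the arm, as the interface text tells. Its arguments: {"type":"object","properties":{"plan":{"type":"array"}},"required":["plan"]}

```bash
mkdir -p pics; ls
python3 - <<'E'
from cell import monitor, vision, ctrl, spotter
import cv2,numpy as np
s=monitor.read_state();print(s['t'],s['tcp_pos'],s['orientation'],s['gripper_width'])
ims=[]
for c in ("scene","side"):
    p=vision.capture(c);ims.append(p['img'])
    for n in("tipped_bottle","left_neighbour","right_neighbour","gap"):
        for f in(spotter.search_frame,spotter.landmark_of):
            print(c,n,f.__name__,[(np.round(d['point'],3).tolist(),round(d['confidence'],2)) for d in f(n,p)])
cv2.imwrite('pics/a.png',ims[0]);cv2.imwrite('pics/b.png',ims[1])
E
```

```text
pics
0.0 [6.49379663e-01 2.32882898e-05 2.30399178e-01] [-2.22050483e+00 -2.22053254e+00  2.11717082e-03] 0.9998018032235702
scene tipped_bottle call [([0.565, -0.224, 0.043], 0.85), ([0.496, -0.086, 0.041], 0.73), ([0.402, -0.206, 0.041], 0.63)]
scene tipped_bottle call [([0.431, -0.181, 0.023], 0.93), ([0.481, -0.128, 0.021], 0.63)]
scene left_neighbour call [([0.711, 0.108, 0.078], 0.56)]
scene left_neighbour call [([0.701, 0.12, 0.011], 0.97)]
scene right_neighbour call [([0.713, -0.11, 0.087], 0.73)]
scene right_neighbour call [([0.694, -0.102, 0.011], 0.67)]
scene gap call [([0.694, 0.006, 0.008], 0.67)]
scene gap call [([0.696, 0.008, 0.007], 0.94)]
side tipped_bottle call [([0.552, -0.235, 0.04], 0.96), ([0.393, -0.216, 0.038], 0.91), ([0.485, -0.107, 0.044], 0.69)]
side tipped_bottle call [([0.431, -0.18, 0.02], 0.84), ([0.572, -0.261, 0.024], 0.84), ([0.481, -0.121, 0.024], 0.62)]
side left_neighbour call [([0.7, 0.1, 0.07], 0.93)]
side left_neighbour call [([0.704, 0.122, 0.008], 0.74)]
side right_neighbour call [([0.686, -0.114, 0.072], 0.83)]
side right_neighbour call [([0.691, -0.1, 0.011], 0.74)]
side gap call [([0.683, 0.017, 0.009], 0.91)]
side gap call [([0.693, 0.009, 0.009], 0.88)]
```

View pics/a.png

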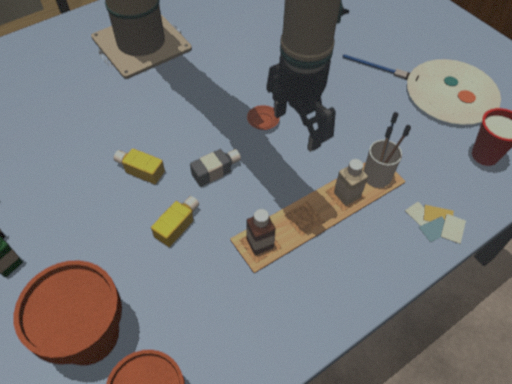

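View pics/b.png

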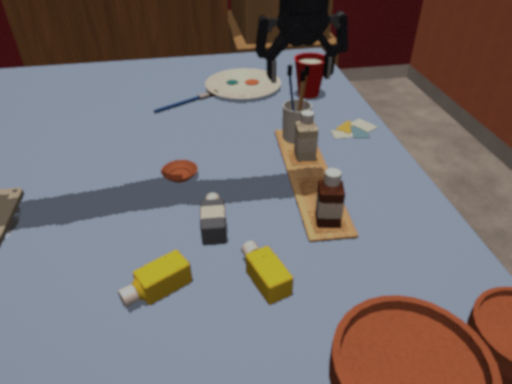

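The scene view shows the real bottle, grey with a white label, lying at px (215,165) with its cap at (238,155). The two yellow look-alikes are at (143,165) and (174,222). The pad is at (310,212), between the dark right bottle (261,232) and the grey left one (350,185). The side view agrees, with the tipped bottle at (213,220). Next I'll fit the pose by silhouette.

```bash
cat > h.py <<'E'
from cell import monitor, vision, ctrl, spotter
import cv2,numpy as np
from scipy.optimize import minimize
from scipy.spatial.transform import Rotation as R
def proj(p,X):
    M=np.linalg.inv(p['cam_to_world']);c=X@M[:3,:3].T+M[:3,3]
    f=p['img'].shape[0]/2/np.tan(np.radians(p['vertical_fov'])/2)
    return c[:,:2]/c[:,2:]*f+[p['cx'],p['cy']]
B=np.array([[x,y,z] for x in(-.022,.022) for y in(-.022,.022) for z in(0,.08)])
a=np.linspace(0,6.283,16)
C=np.array([[.014*np.cos(t),.014*np.sin(t),z] for t in a for z in(.088,.11)])
def sil(p,Rm,o,S=4):
    m=np.zeros((384*S,512*S),np.uint8)
    N=np.array([[.014*np.cos(t),.014*np.sin(t),.08] for t in a])
    for V in(B,np.vstack([C,N])):
        q=proj(p,V@Rm.T+o)
        cv2.fillConvexPoly(m,cv2.convexHull((q*S).astype(np.int32)),255)
    return cv2.resize(m,(512,384),interpolation=cv2.INTER_AREA)/255.
def fit(ps,masks,pose,x0,step):
    def cost(v):
        Rm,o=pose(v);r=0
        for p,m in zip(ps,masks):
            s=sil(p,Rm,o);r+=1-np.minimum(s,m).sum()/np.maximum(s,m).sum()
        return r
    x0=np.array(x0,float);sim=np.vstack([x0]+[x0+np.eye(len(x0))[i]*step[i] for i in range(len(x0))])
    r=minimize(cost,x0,method='Nelder-Mead',options=dict(initial_simplex=sim,maxiter=120))
    return r.x,r.fun
def lying(v): # x,y of foot, angle of the bottle axis from +x
    z=np.array([np.cos(v[2]),np.sin(v[2]),0]);x=np.array([0,0,1.]);y=np.cross(z,x)
    return np.c_[x,y,z],np.array([v[0],v[1],.022])
def upright(v):
    return R.from_rotvec([0,0,v[2]]).as_matrix(),np.array([v[0],v[1],.008])
def region(n,p,o):
    u=proj(p,np.array([o]))[0]
    best=None
    for d in spotter.outline_of(n,p):
        ys,xs=np.nonzero(d['region'])
        if len(xs) and (best is None or np.hypot(xs.mean()-u[0],ys.mean()-u[1])<best[0]): best=(np.hypot(xs.mean()-u[0],ys.mean()-u[1]),d)
    return best[1]['region'].astype(float),round(best[0],1)
E
python3 - <<'E'
from h import *
ps=[vision.capture(c) for c in("scene","side")]
for n,pose,o,x0 in(("tipped_bottle",lying,[.49,-.08,.03],[.481,-.124,1.3]),("left_neighbour",upright,[.703,.12,.06],[.703,.12,0]),("right_neighbour",upright,[.693,-.1,.06],[.693,-.1,0])):
    ms=[];
    for p in ps:
        m,d=region(n,p,o);ms.append(m);print(n,d,m.sum())
    print(fit(ps,ms,pose,x0,[.01,.01,.2]))
    for i in(0,1): print(i,fit(ps[i:i+1],ms[i:i+1],pose,x0,[.01,.01,.2]))
for p in ps:
    for d in spotter.outline_of("gap",p)[:1]:
        c,_=cv2.findContours(d['region'].astype(np.uint8),0,2);print(cv2.minAreaRect(max(c,key=len)),)
E
```

```text
tipped_bottle 1.7 1113.0
tipped_bottle 5.3 1168.0
(array([ 0.48216679, -0.12135118,  1.53481638]), np.float64(0.19669015287588854))
0 (array([ 0.47840981, -0.12200601,  1.48709001]), np.float64(0.10789789156721263))
1 (array([ 0.48199544, -0.12243894,  1.53131782]), np.float64(0.08741168599190985))
left_neighbour 0.8 1088.0
left_neighbour 0.8 1048.0
(array([ 0.70571642,  0.12313247, -0.10117085]), np.float64(0.149862214320297))
0 (array([0.7032974 , 0.12425314, 0.00150288]), np.float64(0.05862730008657535))
1 (array([ 0.70658285,  0.12342184, -0.09496444]), np.float64(0.05402448368645185))
right_neighbour 1.2 1079.0
right_neighbour 1.8 1464.0
(array([ 0.69217158, -0.10097359, -0.25135453]), np.float64(0.167450961507297))
0 (array([ 0.68994507, -0.09942181, -0.23512354]), np.float64(0.045112965914492764))
1 (array([ 0.69362559, -0.10043424, -0.23697313]), np.float64(0.07162571693340325))
((304.2499694824219, 217.74996948242188), (28.640262603759766, 31.89873504638672), 59.036251068115234)
```

{"op": "step_arm", "data": {
  "plan": [-1, 0.1, -0.3, -1, 0, -0.1, 1, -1, 0.1, -0.3, -1, 0, -0.1, 1, -1, 0.1, -0.3, -1, 0, -0.1, 1, -1, 0.1, -0.3, -1, 0, -0.1, 1, -1, 0.1, -0.3, -1, 0, -0.1, 1, -1, 0.1, -0.3, -1, 0, -0.1, 1, -1, 0.1, -0.3, -1, 0, -0.1, 1, -1, 0.1, -0.3, -1, 0, -0.1, 1]
}}

```text
t: 2.07
tcp_pos: [0.4918, 0.0072, 0.1871]
orientation: [1.952, 1.813, -0.538]
wrist_force: [0.0, 0.6, -1.0]
gripper_width: 0.999
```

```bash
cat > d.py <<'E'
# usage: d.py grasp_s tilt_deg back x y ; prints the needed shift / turn in units
import sys
from h import *
def target(tilt,yaw=-.06):
    return R.from_rotvec([0,0,yaw])*R.from_rotvec([np.radians(tilt),0,0])*R.from_rotvec([-np.pi/2**.5,-np.pi/2**.5,0])
def rep(tilt,gp,back=0,yaw=-.06):
    s=monitor.read_state();T=target(tilt,yaw);tz=T.as_matrix()[:,2]
    tcp=np.array(gp)+(.019-back)*tz
    r=(T*R.from_rotvec(s['orientation']).inv()).as_rotvec()
    print('t',round(s['t'],2),'tcp',np.round(s['tcp_pos'],4),'target',np.round(tcp,4),'w',round(s['gripper_width'],3),'F',np.round(s['wrist_force'],1))
    print('shift units',np.round((tcp-s['tcp_pos'])/.02,2),'turn units',np.round(np.degrees(r)/4,2),'tz',np.round(tz,3))
    print('q',np.round(s['qpos'],2))
E
python3 -c "
from d import *
rep(-55,[.4845,-.062,.024],.1)"
```

```text
t 2.07 tcp [0.4918 0.0072 0.1871] target [0.4885 0.0042 0.0705] w 0.999 F [ 0.   0.6 -1. ]
shift units [-0.17 -0.15 -5.83] turn units [-5.42  0.94 -0.1 ] tz [-0.049 -0.818 -0.574]
q [-0.7   0.64  0.4   1.96  0.42  0.84 -0.74]
```

{"op": "step_arm", "data": {
  "plan": [0, 0, -0.8, -0.9, 0.16, 0, 1, 0, 0, -0.8, -0.9, 0.16, 0, 1, 0, 0, -0.8, -0.9, 0.16, 0, 1, 0, 0, -0.8, -0.9, 0.16, 0, 1, 0, 0, -0.8, -0.9, 0.16, 0, 1, 0, 0, -0.8, -0.9, 0.16, 0, 1, 0, 0, 0, 0, 0, 0, 1]
}}

```text
t: 2.65
tcp_pos: [0.4892, 0.0165, 0.0836]
orientation: [1.669, 1.615, -0.888]
wrist_force: [-0.6, 1.0, -0.5]
gripper_width: 1.002
```

```bash
python3 -c "
from d import *
rep(-55,[.4845,-.062,.024],.1)
ims=[]
for c in ('wrist','scene'):
    p=vision.capture(c);im=p['img'].copy()
    for q in proj(p,np.array([[.481,-.122,.022],[.4845,-.062,.046],[.4877,-.012,.022]])): cv2.circle(im,(int(q[0]),int(q[1])),2,(0,0,255),-1)
    ims.append(im)
    print([(np.round(d['point'],3).tolist(),round(d['confidence'],2)) for d in spotter.landmark_of('tipped_bottle',p)])
s=ims[1][80:280,100:360]
cv2.imwrite('pics/c.png',np.hstack([ims[0],cv2.resize(s,(499,384))])[:, :1011][:, ::1] if 0 else cv2.resize(np.hstack([ims[0],cv2.resize(s,(499,384))]),(800,304)))
"
```

```text
t 2.65 tcp [0.4892 0.0165 0.0836] target [0.4885 0.0042 0.0705] w 1.002 F [-0.6  1.  -0.5]
shift units [-0.03 -0.61 -0.66] turn units [ 0.16 -0.11 -0.33] tz [-0.049 -0.818 -0.574]
q [-0.88  1.06  0.47  1.85  0.48  0.94 -0.96]
[([0.433, -0.182, 0.023], 0.68), ([0.481, -0.124, 0.024], 0.63), ([0.571, -0.264, 0.02], 0.56)]
[([0.429, -0.178, 0.022], 0.61), ([0.698, -0.1, 0.011], 0.27)]
```

View pics/c.png

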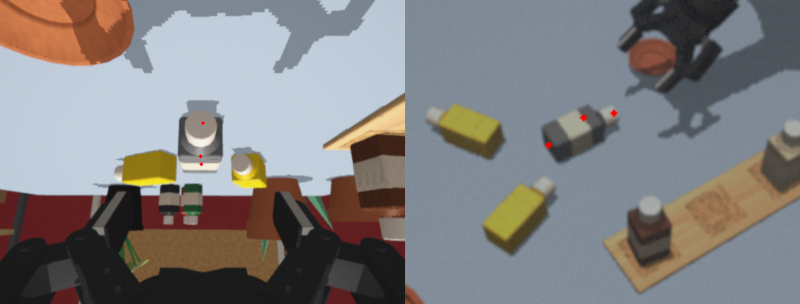

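```bash
python3 -c "
from d import *
p=vision.capture('scene')
f=192/np.tan(np.radians(p['vertical_fov'])/2);M=p['cam_to_world']
for u,v in((262,118),(246,118),(280,118),(262,107),(262,130)):
    d=M[:3,:3]@np.array([(u-p['cx'])/f,(v-p['cy'])/f,1]);o=M[:3,3]
    print(u,v,(o-d*(o[2]-.004)/d[2]).round(3))
"
```

```text
262 118 [0.416 0.108 0.004]
246 118 [0.394 0.076 0.004]
280 118 [0.441 0.143 0.004]
262 107 [0.386 0.129 0.004]
262 130 [0.447 0.085 0.004]
```

{"op": "step_arm", "data": {
  "plan": [0, -0.6, -0.6, 0.16, -0.11, -0.33, 1, -0.04, -0.65, -0.45, 0, 0, 0, 1, -0.04, -0.65, -0.45, 0, 0, 0, 1, -0.04, -0.65, -0.45, 0, 0, 0, 1, -0.04, -0.65, -0.45, 0, 0, 0, 1, -0.04, -0.65, -0.45, 0, 0, 0, 1, 0, 0, 0, 0, 0, 0, 1]
}}

```text
t: 3.48
tcp_pos: [0.4934, -0.0675, 0.0484]
orientation: [1.746, 1.581, -0.836]
wrist_force: [-0.7, -0.4, -0.0]
gripper_width: 0.999
```

```bash
python3 -c "
from d import *
rep(-55,[.4845,-.062,.024],0)
"
```

```text
t 3.48 tcp [ 0.4934 -0.0675  0.0484] target [ 0.4836 -0.0775  0.0131] w 0.999 F [-0.7 -0.4 -0. ]
shift units [-0.49 -0.5  -1.76] turn units [-0.42  0.57  0.29] tz [-0.049 -0.818 -0.574]
q [-0.77  1.1   0.52  1.94  0.54  0.71 -1.01]
```

{"op": "step_arm", "data": {
  "plan": [-0.4, 0, -0.3, -0.42, 0.57, 0.29, 1, -0.1, -0.15, -0.45, 0, 0, 0, 1, 0, -0.15, -0.45, 0, 0, 0, 1, 0, -0.1, -0.4, 0, 0, 0, 1, 0, 0, 0, 0, 0, 0, 1]
}}

```text
t: 3.9
tcp_pos: [0.4852, -0.0734, 0.0173]
orientation: [1.704, 1.604, -0.876]
wrist_force: [0.4, -0.1, 0.1]
gripper_width: 1.005
```

```bash
python3 -c "
from d import *
rep(-55,[.4845,-.062,.024],0)
"
```

```text
t 3.9 tcp [ 0.4852 -0.0734  0.0173] target [ 0.4836 -0.0775  0.0131] w 1.005 F [ 0.4 -0.1  0.1]
shift units [-0.08 -0.21 -0.21] turn units [-0.09  0.06 -0.02] tz [-0.049 -0.818 -0.574]
q [-0.78  1.17  0.51  1.94  0.55  0.68 -1.03]
```

{"op": "step_arm", "data": {
  "plan": [-0.05, -0.1, -0.1, 0, 0, 0, 1, 0, 0, 0, 0, 0, 0, -1, 0, 0, 0, 0, 0, 0, -1, 0, 0, 0, 0, 0, 0, -1, 0, 0, 0, 0, 0, 0, -1, 0, 0, 0, 0, 0, 0, -1, 0, 0, 0, 0, 0, 0, -1, 0, 0, 0, 0, 0, 0, -1]
}}

```text
t: 4.57
tcp_pos: [0.4844, -0.0746, 0.0147]
orientation: [1.702, 1.605, -0.875]
wrist_force: [-1.1, -0.3, -1.7]
gripper_width: 0.509
```

```bash
python3 -c "
from d import *
rep(-55,[.4845,-.062,.024],0)
ims=[vision.capture(c)['img'] for c in ('wrist','side')]
cv2.imwrite('pics/d.png',cv2.resize(np.hstack([ims[0],cv2.resize(ims[1][120:320,100:366],(511,384))]),(800,300)))
"
```

```text
t 4.57 tcp [ 0.4844 -0.0746  0.0147] target [ 0.4836 -0.0775  0.0131] w 0.509 F [-1.1 -0.3 -1.7]
shift units [-0.04 -0.15 -0.08] turn units [-0.09  0.06 -0.04] tz [-0.049 -0.818 -0.574]
q [-0.78  1.18  0.51  1.94  0.55  0.67 -1.03]
```

View pics/d.png

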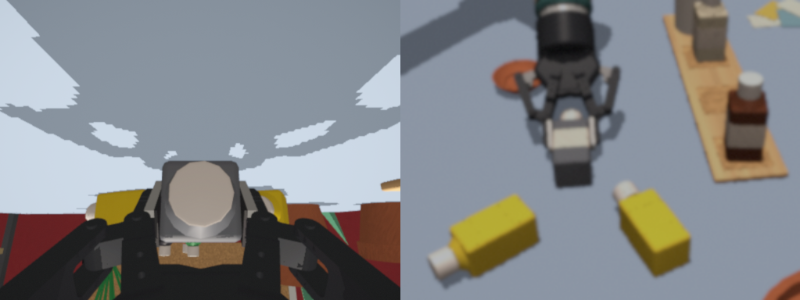

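The bottle is gripped squarely: the wrist view shows the cap centred at (200,195) between the pads, and the side view agrees. Lifting, then rotating.

{"op": "step_arm", "data": {
  "plan": [0, 0, 0.7, 0, 0, 0, -1, 0, 0, 0.9, 0, 0, 0, -1, 0, 0, 1, 0, 0, 0, -1, 0, 0, 1, 0, 0, 0, -1, 0.2, 0, 1, 0, 0, 0, -1, 0.4, 0, 1, 0, 0, 0, -1, 0.6, 0, 1, 0, 0, 0, -1, 0.6, 0, 1, 0, 0, 0, -1]
}}

```text
t: 5.33
tcp_pos: [0.5172, -0.0713, 0.1655]
orientation: [1.701, 1.619, -0.879]
wrist_force: [0.6, 0.2, -1.8]
gripper_width: 0.507
```

```bash
cat >> d.py <<'E'
T0=R.from_rotvec([1.702,1.605,-.875]).inv()
fl=T0.apply(np.array([.481,-.122,.022])-[.4844,-.0746,.0147]); bl=T0.apply([np.cos(1.51),np.sin(1.51),0]); jl=np.array([0,1.,0])
def foot(gx,gy,gz,yaw=-.06):
    s=monitor.read_state();Rt=R.from_rotvec(s['orientation']);f=s['tcp_pos']+Rt.apply(fl);b=Rt.apply(bl);j=Rt.apply(jl)
    A,_=R.align_vectors([[0,0,1],[np.cos(yaw),np.sin(yaw),0]],[b,j],weights=[1000,1]);
    tcp=np.array([gx,gy,gz])-(A*Rt).apply(fl)
    print('t',round(s['t'],2),'tcp',np.round(s['tcp_pos'],3),'foot',f.round(4),'axis',b.round(3),'jaw',j.round(3),'w',round(s['gripper_width'],3),'F',np.round(s['wrist_force'],1))
    print('tcp target',tcp.round(4),'shift units',((tcp-s['tcp_pos'])/.02).round(2),'turn units',(np.degrees(A.as_rotvec())/4).round(2),'q',np.round(s['qpos'],2))
E
python3 -c "
from d import *
foot(.698,.0105,.1)
"
```

```text
t 5.33 tcp [ 0.517 -0.071  0.165] foot [ 0.514  -0.1188  0.1725] axis [0.057 0.998 0.006] jaw [ 0.999 -0.053 -0.007] w 0.507 F [ 0.6  0.2 -1.8]
tcp target [0.6989 0.0178 0.1475] shift units [ 9.09  4.45 -0.9 ] turn units [22.37 -1.39 -0.11] q [-0.76  0.91  0.54  1.89  0.57  0.92 -0.83]
```

{"op": "step_arm", "data": {
  "plan": [0.3, 0.2, 0.5, 1, -0.06, 0, -1, 0.3, 0.2, 0.5, 1, -0.06, 0, -1, 0.3, 0.2, 0.5, 1, -0.06, 0, -1, 0.3, 0.2, 0.5, 1, -0.06, 0, -1, 0.3, 0.2, 0.5, 1, -0.06, 0, -1, 0.3, 0.2, 0.5, 1, -0.06, 0, -1, 0.3, 0.2, 0.5, 1, -0.06, 0, -1, 0.3, 0.2, 0.5, 1, -0.06, 0, -1]
}}

```text
t: 6.0
tcp_pos: [0.567, -0.0329, 0.2491]
orientation: [2.071, 1.983, -0.375]
wrist_force: [-0.1, -0.4, -3.0]
gripper_width: 0.509
```

{"op": "step_arm", "data": {
  "plan": [0.4, 0.2, 0, 1, -0.06, 0, -1, 0.4, 0.2, 0, 1, -0.06, 0, -1, 0.4, 0.2, 0, 1, -0.06, 0, -1, 0.4, 0.2, 0, 1, -0.06, 0, -1, 0.4, 0.2, 0, 1, -0.06, 0, -1, 0.4, 0.2, 0, 1, -0.06, 0, -1, 0.4, 0.2, 0, 1, -0.06, 0, -1, 0.4, 0.2, 0, 1, -0.06, 0, -1]
}}

```text
t: 6.67
tcp_pos: [0.6301, -0.0022, 0.254]
orientation: [-2.161, -2.056, -0.258]
wrist_force: [0.1, 0.4, -2.7]
gripper_width: 0.504
```

```bash
python3 -c "
from d import *
foot(.698,.0105,.14)
"
```

```text
t 6.67 tcp [ 0.63  -0.002  0.254] foot [ 0.6286 -0.027   0.2129] axis [0.013 0.381 0.925] jaw [ 0.999 -0.051  0.012] w 0.504 F [ 0.1  0.4 -2.7]
tcp target [0.6989 0.0178 0.1875] shift units [ 3.44  1.   -3.32] turn units [ 5.6  -0.2  -0.08] q [ 0.09  0.58 -0.02  1.57 -0.26  1.    0.17]
```

{"op": "step_arm", "data": {
  "plan": [0.5, 0.15, 0, 0.95, -0.03, 0, -1, 0.5, 0.15, 0, 0.95, -0.03, 0, -1, 0.5, 0.15, -0.2, 0.95, -0.03, 0, -1, 0.5, 0.15, -0.4, 0.95, -0.03, 0, -1, 0.5, 0.15, -0.6, 0.95, -0.03, 0, -1, 0.5, 0.15, -0.6, 0.9, -0.03, 0, -1, 0.4, 0.1, -0.6, 0, 0, 0, -1, 0, 0, 0, 0, 0, 0, -1]
}}

```text
t: 7.33
tcp_pos: [0.6961, 0.0061, 0.1982]
orientation: [-1.925, -1.799, -0.623]
wrist_force: [0.1, 0.2, -1.8]
gripper_width: 0.507
```

```bash
python3 -c "
from d import *
foot(.698,.0105,.07)
"
```

```text
t 7.33 tcp [0.696 0.006 0.198] foot [ 6.946e-01 -3.000e-04  1.506e-01] axis [ 0.011 -0.016  1.   ] jaw [ 0.998 -0.065 -0.008] w 0.507 F [ 0.1  0.2 -1.8]
tcp target [0.6989 0.0178 0.1175] shift units [ 0.14  0.58 -4.04] turn units [-0.23 -0.15  0.07] q [ 0.35  0.83 -0.2   1.4  -0.54  1.09  0.44]
```

{"op": "step_arm", "data": {
  "plan": [0.15, 0.3, 0, -0.23, -0.15, 0, -1, 0, 0.25, -0.6, 0, 0, 0, -1, 0, 0.05, -0.8, 0, 0, 0, -1, 0, 0, -0.8, 0, 0, 0, -1, 0, 0, -0.8, 0, 0, 0, -1, 0, 0, -0.8, 0, 0, 0, -1, 0, 0, -0.6, 0, 0, 0, -1, 0, 0, 0, 0, 0, 0, -1]
}}

```text
t: 8.0
tcp_pos: [0.6971, 0.0226, 0.1122]
orientation: [-1.935, -1.834, -0.616]
wrist_force: [-0.8, 0.1, -2.4]
gripper_width: 0.51
```

```bash
python3 -c "
from d import *
foot(.698,.0105,.010)
ims=[]
for c in ('scene','side'):
    p=vision.capture(c);im=cv2.resize(p['img'],None,fx=4,fy=4,interpolation=cv2.INTER_CUBIC)
    s=monitor.read_state();Rt=R.from_rotvec(s['orientation']);f=s['tcp_pos']+Rt.apply(fl);b=Rt.apply(bl)
    for X,col in ((f,(0,0,255)),(f+.11*b,(0,255,0)),(np.array([.698,.0105,.008]),(255,0,0))):
        q=(proj(p,X[None])[0]+.5)*4;cv2.circle(im,(int(q[0]),int(q[1])),3,col,-1)
    for sx in(-1,1):
      for sy in(-1,1):
        for h in(0,.08):
          X=f+Rt.apply(bl)*h+sx*.022*Rt.apply(jl)+sy*.022*np.cross(Rt.apply(jl),b)
          q=(proj(p,X[None])[0]+.5)*4;cv2.circle(im,(int(q[0]),int(q[1])),3,(0,255,255),-1)
    q=(proj(p,f[None])[0])*4;x,y=int(q[0]),int(q[1]);x=max(200,min(x,2048-200));ims.append(im[y-380:y+180,x-200:x+200])
    for n in ('gap','tipped_bottle'): print(c,n,[(np.round(d['point'],3).tolist(),round(d['confidence'],2)) for d in spotter.landmark_of(n,p)])
cv2.imwrite('pics/e.png',np.hstack(ims))
"
```

```text
t 8.0 tcp [0.697 0.023 0.112] foot [0.6965 0.0147 0.0648] axis [-0.006  0.011  1.   ] jaw [ 0.998 -0.057  0.011] w 0.51 F [-0.8  0.1 -2.4]
tcp target [0.6989 0.0178 0.0575] shift units [ 0.09 -0.24 -2.73] turn units [ 0.16  0.08 -0.04] q [ 0.33  0.92 -0.21  1.47 -0.55  0.92  0.51]
scene gap [([0.696, 0.006, 0.006], 0.86)]
scene tipped_bottle [([0.698, 0.009, 0.063], 0.85), ([0.429, -0.18, 0.022], 0.82), ([0.572, -0.263, 0.025], 0.59)]
side gap [([0.694, 0.007, 0.009], 0.55)]
side tipped_bottle [([0.57, -0.259, 0.02], 0.78), ([0.432, -0.18, 0.018], 0.72), ([0.702, 0.015, 0.066], 0.57)]
```

View pics/e.png

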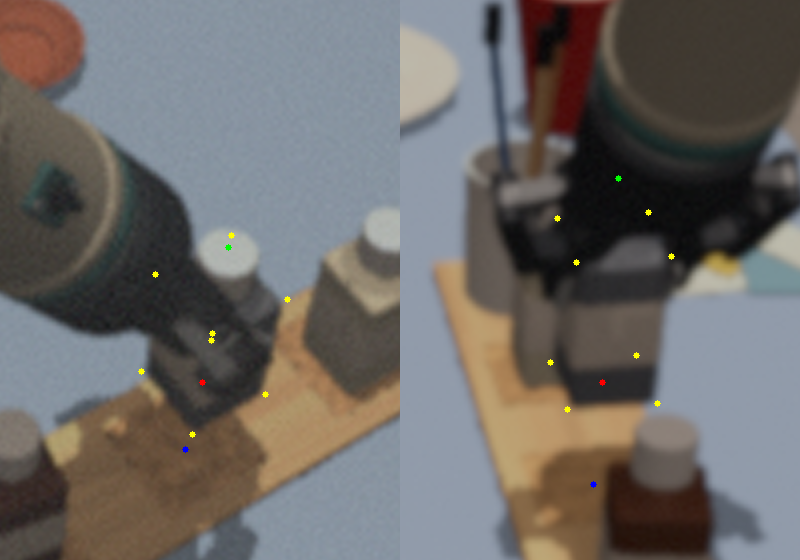

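{"op": "step_arm", "data": {
  "plan": [0.05, -0.2, -0.4, 0.16, 0.08, 0, -1, 0, 0, -0.6, 0, 0, 0, -1, 0, 0, -0.6, 0, 0, 0, -1, 0, 0, -0.5, 0, 0, 0, -1, 0, 0, -0.3, 0, 0, 0, -1, 0, 0, 0, 0, 0, 0, -1]
}}

```text
t: 8.8
tcp_pos: [0.7012, 0.0153, 0.063]
orientation: [-1.932, -1.825, -0.627]
wrist_force: [-0.8, -0.5, -2.8]
gripper_width: 0.509
```

```bash
python3 -c "
from d import *
foot(.697,.0095,.008)
"
```

```text
t 8.8 tcp [0.701 0.015 0.063] foot [0.7006 0.008  0.0155] axis [-0.007  0.001  1.   ] jaw [ 0.998 -0.061  0.011] w 0.509 F [-0.8 -0.5 -2.8]
tcp target [0.6979 0.0168 0.0555] shift units [-0.16  0.07 -0.37] turn units [0.02 0.1  0.01] q [ 0.35  1.   -0.23  1.46 -0.56  0.87  0.56]
```

{"op": "step_arm", "data": {
  "plan": [-0.16, 0.05, -0.1, 0, 0.1, 0, -1, 0, 0, -0.1, 0, 0, 0, -1, 0, 0, -0.1, 0, 0, 0, -1, 0, 0, 0, 0, 0, 0, -1]
}}

```text
t: 9.13
tcp_pos: [0.6974, 0.0165, 0.0587]
orientation: [-1.929, -1.818, -0.62]
wrist_force: [-0.3, 0.0, -2.6]
gripper_width: 0.509
```

```bash
python3 -c "
from d import *
foot(.697,.0095,.008)
"
```

```text
t 9.13 tcp [0.697 0.017 0.059] foot [0.6964 0.0094 0.0111] axis [ 0.002 -0.002  1.   ] jaw [ 0.998 -0.06   0.002] w 0.509 F [-0.3  0.  -2.6]
tcp target [0.6979 0.0168 0.0555] shift units [ 0.03  0.01 -0.16] turn units [-0.03 -0.02  0.01] q [ 0.35  1.   -0.23  1.46 -0.56  0.87  0.56]
```

{"op": "step_arm", "data": {
  "plan": [0, 0, -0.1, 0, 0, 0, -1, 0, 0, -0.08, 0, 0, 0, -1, 0, 0, 0, 0, 0, 0, -1]
}}

```text
t: 9.38
tcp_pos: [0.6984, 0.0166, 0.0582]
orientation: [-1.928, -1.82, -0.624]
wrist_force: [0.5, -0.3, -2.5]
gripper_width: 0.502
```

{"op": "step_arm", "data": {
  "plan": [0, 0, -0.08, 0, 0, 0, -1, 0, 0, 0, 0, 0, 0, -1]
}}

```text
t: 9.55
tcp_pos: [0.6991, 0.0167, 0.0579]
orientation: [-1.928, -1.82, -0.626]
wrist_force: [0.1, 0.8, -2.8]
gripper_width: 0.507
```

{"op": "step_arm", "data": {
  "plan": [-0.05, 0, -0.2, 0, 0, 0, -1, 0, 0, -0.1, 0, 0, 0, -1]
}}

```text
t: 9.72
tcp_pos: [0.6994, 0.017, 0.0578]
orientation: [-1.924, -1.82, -0.633]
wrist_force: [-4.2, -3.3, 6.5]
gripper_width: 0.502
```

{"op": "step_arm", "data": {
  "plan": [0, 0, -0.2, 0, 0, 0, -1, 0, 0, -0.1, 0, 0, 0, -1]
}}

```text
t: 9.88
tcp_pos: [0.6994, 0.0171, 0.0579]
orientation: [-1.92, -1.819, -0.637]
wrist_force: [-2.0, -2.7, 4.4]
gripper_width: 0.509
```

```bash
python3 -c "
from d import *
foot(.697,.0095,.008)
"
```

```text
t 9.88 tcp [0.699 0.017 0.058] foot [0.6989 0.0104 0.0103] axis [-0.007 -0.013  1.   ] jaw [ 0.998 -0.057  0.011] w 0.509 F [-2.  -2.7  4.4]
tcp target [0.6979 0.0168 0.0555] shift units [-0.07 -0.02 -0.12] turn units [-0.18  0.11 -0.04] q [ 0.36  1.01 -0.24  1.46 -0.57  0.87  0.58]
```

Contact with the board is felt (+8 N). Releasing.

{"op": "step_arm", "data": {
  "plan": [0, 0, 0, 0, 0, 0, 0.2, 0, 0, 0, 0, 0, 0, 0.4, 0, 0, 0, 0, 0, 0, 0.6, 0, 0, 0, 0, 0, 0, 0.8, 0, 0, 0, 0, 0, 0, 0.8, 0, 0, 0, 0, 0, 0, 0.8]
}}

```text
t: 10.38
tcp_pos: [0.7001, 0.0186, 0.0575]
orientation: [-1.919, -1.819, -0.639]
wrist_force: [-0.6, 0.3, 0.2]
gripper_width: 0.9
```

```bash
python3 -c "
from d import *
foot(.697,.0095,.008)
s=monitor.read_state();print(R.from_rotvec(s['orientation']).as_matrix()[:,2])
ims=[vision.capture(c)['img'] for c in ('scene','side')]
cv2.imwrite('pics/f.png',np.hstack([cv2.resize(ims[0][110:260,220:420],(400,300)),cv2.resize(ims[1][70:220,230:430],(400,300))]))
"
```

```text
t 10.38 tcp [0.7   0.019 0.058] foot [0.6996 0.012  0.0099] axis [-0.009 -0.014  1.   ] jaw [ 0.998 -0.057  0.012] w 0.9 F [-0.6  0.3  0.2]
tcp target [0.6979 0.0168 0.0555] shift units [-0.11 -0.09 -0.1 ] turn units [-0.2   0.12 -0.04] q [ 0.35  1.01 -0.24  1.46 -0.57  0.87  0.58]
[ 0.04349632  0.58903734 -0.80693437]
```

View pics/f.png

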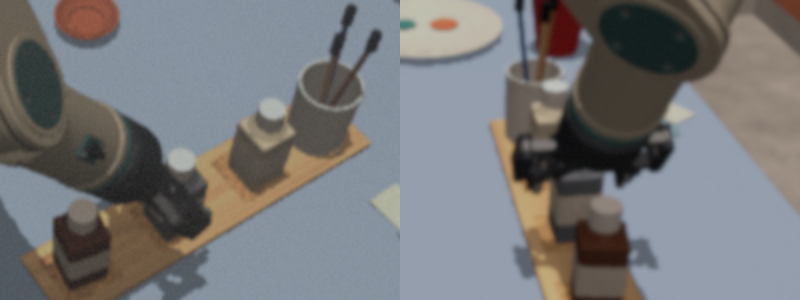

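{"op": "step_arm", "data": {
  "plan": [-0.05, -0.3, 0.45, 0, 0, 0, 1, -0.04, -0.5, 0.75, 0, 0, 0, 1, -0.04, -0.5, 0.8, 0, 0, 0, 1, -0.04, -0.5, 0.8, 0, 0, 0, 1, -0.04, -0.5, 0.9, 0, 0, 0, 1, -0.04, -0.5, 1, 0, 0, 0, 1, 0, -0.3, 1, 0, 0, 0, 1, 0, 0, 1, 0, 0, 0, 1]
}}

```text
t: 11.15
tcp_pos: [0.6897, -0.0479, 0.1948]
orientation: [-1.918, -1.813, -0.628]
wrist_force: [-0.6, -0.4, -0.4]
gripper_width: 1.001
```

{"op": "step_arm", "data": {
  "plan": [-1, 0, 1, 0, 0, 0, 1, -1, 0, 1, 0, 0, 0, 1, -1, 0, 1, 0, 0, 0, 1, -1, 0, 0.5, 0, 0, 0, 1, -1, 0, 0, 0, 0, 0, 1, -1, 0, 0, 0, 0, 0, 1, -0.5, 0, 0, 0, 0, 0, 1, 0, 0, 0, 0, 0, 0, 1]
}}

```text
t: 11.82
tcp_pos: [0.5563, -0.0531, 0.2795]
orientation: [-1.929, -1.823, -0.64]
wrist_force: [-0.0, 0.6, -0.8]
gripper_width: 0.996
```

Run:
```python
from h import *
s=monitor.read_state();print(s['t'],s['tcp_pos'],s['wrist_force'])
ps=[vision.capture(c) for c in("scene","side")]
cv2.imwrite('pics/g.png',np.hstack([cv2.resize(ps[0]['img'][110:260,220:420],(400,300)),cv2.resize(ps[1]['img'][70:250,230:430],(400,360))[:300]]))
for n,o in(("tipped_bottle",[.698,.011,.06]),("left_neighbour",[.704,.122,.06]),("right_neighbour",[.692,-.1,.06])):
    ms=[];
    for p in ps:
        m,d=region(n,p,o);ms.append(m);print(n,d,m.sum())
    print(fit(ps,ms,upright,o[:2]+[-.06],[.01,.01,.2]))
for p in ps: print([(n,np.round(d['point'],3).tolist(),round(d['confidence'],2)) for n in('gap','tipped_bottle') for d in spotter.landmark_of(n,p)])
```

```text
11.8167 [ 0.55632475 -0.0531176   0.2795065 ] [-0.04330305  0.57892372 -0.7574183 ]
tipped_bottle 1.4 1004.0
tipped_bottle 1.8 1041.0
(array([ 0.70061205,  0.01129357, -0.19685765]), np.float64(0.323573239234518))
left_neighbour 1.2 1005.0
left_neighbour 2.4 839.0
(array([ 0.70388826,  0.12293014, -0.21674327]), np.float64(0.3530551039910438))
right_neighbour 0.6 990.0
right_neighbour 1.3 1481.0
(array([ 0.69278801, -0.10012407, -0.25401471]), np.float64(0.17982183115566996))
[('gap', [0.694, 0.009, 0.009], 0.5), ('tipped_bottle', [0.428, -0.179, 0.022], 0.93), ('tipped_bottle', [0.701, 0.002, 0.007], 0.82), ('tipped_bottle', [0.573, -0.265, 0.024], 0.77)]
[('gap', [0.692, 0.01, 0.009], 0.74), ('gap', [0.699, 0.01, 0.01], 0.39), ('tipped_bottle', [0.574, -0.258, 0.02], 0.86), ('tipped_bottle', [0.701, 0.013, 0.009], 0.71), ('tipped_bottle', [0.434, -0.181, 0.021], 0.67)]
```

View pics/g.png

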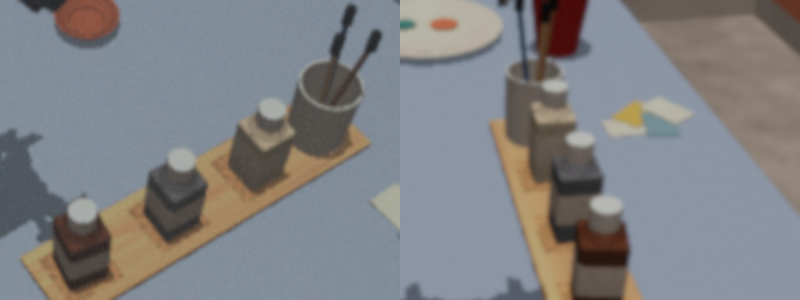

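The bottle stands cap up on the pad at crop px (176,195), with both neighbours where they were. The fit puts it at (0.701, 0.011), against a pad centre of about (0.697, 0.010). Handing in.

```bash
python3 -c "
from cell import ctrl
print(ctrl.job_done())"
```

```text
the job is handed in; nothing more can be done
None
```

I picked up the grey tipped bottle, turned it upright, stood it cap up on the empty pad and let go. I then backed the arm clear and handed the job in at about 12 s.

- **Placing:** in the last pictures the bottle stands upright. The silhouette fit puts it at (0.701, 0.011), about 4 mm from the pad centre at roughly (0.697, 0.010).
- **Neighbours:** both standing bottles fit within 2 mm of where they were before I moved anything. I did not touch the yellow look-alikes.
- **Forces:** the largest wrist force I read was about 8 N, when the bottle touched the board.
- **Checks that disagreed:** the last fits of the placed bottle and the left neighbour matched the pictures less well, probably because the bottles partly hide each other in the side view. The fitted yaws are therefore unreliable. One network reading from the scene camera put the placed bottle's foot at y = 0.002, but the side camera (0.013) and the fit (0.011) did not agree with it.

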